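# Set the height stop to the sample block and clamp it

### The arm

A 6-joint arm with a two-finger parallel gripper is mounted at the origin on the work surface; the furniture and walls round the work are solid. World frame = base frame: x ahead of the robot, y to its left, z up, the work surface at z = 0. Lengths are in m, angles in rad, forces in N, time in s.
With the tool pointing down it reaches from about 0.225 to 0.875 m from the base axis. Payload 3.4 kg.
Tool frame: the origin (TCP) lies at the very end of the fingers, on their centre line; the grasp point (between the pads) lies 19 mm behind it; z points along the fingers, y is the direction in which the jaws open and shut (so a half turn about z gives the same grasp; the last joint's range is limited). The gripper opens to 85 mm and grips with 20 to 120 N. Pads are 22 mm wide; open, the fingers measure 114 mm over their backs; the gripper's body (76 mm by 85 mm) begins 54 mm behind the grasp point. The pads swing forward as they close: fully open they stand 13 mm farther back than shut.
Start: joints at [-1.321, 0.276, 1.505, -0, 1.361, -0.121], TCP at [0.208, -0.536, 0.205] pointing down, gripper open.
Joint ranges: [-2.89, 2.89], [-0.75, 2.08], [0.22, 2.7], [-1.18, 4.32], [0.11, 2.71], [-2.7, 2.7]. Speed limits (rad/s): [2.57, 2.57, 3.14, 3.14, 3.14, 3.14].

### API

Orientations are given as a unit quaternion [w, x, y, z].
In Python, from rig import manip gives the robot as it stands. The module is installed in compiled form; this text tells all that it offers.
- The arm moves only by the tool carry_out, never from a script. Its argument "moves" is one flat list of numbers, 5 for each row, row after row: the opening in per cent of the stroke, from 0 (shut) to 100 (fully open), then the shift along the world's x, y, z in cm, then the turn about the world's z in rad. A call has exactly 10 rows; each row shifts and turns the commanded pose from where the row before left it; what a row does not reach is not made up. A row lasts 1/10 s, in which the tool goes at most 50 mm and 8.59 degrees, less where a joint would pass 70% of its speed; a pose out of reach is approached as far as the arm can. A call is refused whole if a number of a shift passes 5 or a number of a turn 0.15, either way. A call with a gripper value outside its range is refused whole. The fingers move at their own pace and stop on an object; "squeeze" is the grip in N (left out, the last holds). Time passes only in rows, so rows that do not move let the fingers close, or fill a call up. It gives the time, the measured TCP pose, the force and the opening at its end, in the units of the state.
- manip.get_state(): the state, without advancing time (a new reading comes with each control period).
- manip.get_image(name): name is "side" or "top" or "wrist"; returns the picture (480x640x3 uint8, red, green, blue); there is no depth.
- manip.camera_info(name): a dict with "fov_y" (degrees; the focal length in pixels is half the picture's height over the tangent of half this angle, whatever the lens; pixels are square), "cx", "cy" (the principal point, pixels), "rvec" (rotation vector, rad) and "tvec" (3), from world to camera coordinates, as OpenCV has them; the wrist camera has in their place "hand_eye" (4x4, takes a point from camera to tool coordinates, whose origin is the TCP and whose axes are the flange's). Camera axes: x right, y down, z forward; pixel columns grow to the right and rows downward; lengths in m; the calibration is good to about 2 mm. A picture is of the moment at which its call begins: read the wrist's pose just before it. camera_info takes no time and is no camera call.
- manip.sign_off(): hands the job in, once; it reports no verdict.
The state is a dict: "clock": time; "qpos": joint angles; "qd": joint speeds; "effort": joint torques, N m; "position": TCP position; "ee_rot": TCP orientation; "contact_force": force on the tool from outside, world axes, zero at the start; "moment": the same for the moment, N m; "width": finger opening in m.
Only numpy, scipy, OpenCV 4.12 (cv2) and the standard library are available. Lean on these libraries where they do the work, as an engineer would, in place of code of your own. Each camera call takes 0.05 s, during which the arm holds its last target. There are 200 camera calls.

### The job

The height stop on the small gauge stand is still clamped high, at the last job's setting. Swing its cam lever open, bring the stop rod down gently until its rubber foot rests on the sample block with a light touch, never pressing hard on the block, then swing the cam lever firmly shut so the stop is clamped there, still touching. Do not shove the sample block or the things lying round the stand.

Things in the scene. Friction and masses are not known exactly. Their poses are not given: they have to be found in the camera images.
- stop_stand: gauge stand screwed to the bench: grey base 160 (x) by 150 (y) mm with an exchangeable steel plate (top 14 to 20 mm above the bench), column (144 mm high) 75 mm behind the rod, bracket 88 to 118 mm high guiding the rod. Origin: on the bench exactly under the rod's axis; x from rod to column, y left, z up. Base spans x -60 to +100, y +-75 mm. A steel lug right of the rod ends at 136 mm
- stop_rod: upright steel stop rod 16 mm thick, domed rubber foot below, round black knob on top. Slides up and down only. Origin: middle of the foot's underside, z up; knob from 120 to 146 mm above it. Clamp open: a drag of about 6 N holds the rod (0.25 kg) wherever it is left. Clamp shut: 25 N will not slide it. The foot yields about 1 mm for 10 N
- stop_knob (a point): centre of the rod's round knob (30 mm across, 26 mm high), 133 mm above the foot's underside and 13 mm below the knob's flat top. The rod can be pushed down by pressing on that top or by gripping the knob from above; but fingers letting go of a gripped knob may drag the rod up a little and lose a light touch, so it is best to finish by pressing on the top (5 to 10 N on the block)
- rod_slide (a joint): how far the stop rod has been slid down from its highest position (m), 0 to 0.06; at 0 the foot's underside is 88 mm above the bench. At the start it is 0 to 16 mm
- lever_swing (a joint): cam lever angle (rad), 0 to 1.6, growing anticlockwise seen from above. 0: open, grip points back and left (45 degrees between the stand's +x and +y). 1.57: shut, grip points front and left (between -x and +y). From about 1.0 up the cam bears on the rod; shutting or opening it then takes up to 10 N at the grip. Stays where left; starts at 1.42 to 1.56
- lever_grip (a point): middle of the cam lever's black grip, a level bar 14 mm thick reaching from 60 to 104 mm from the lever's pivot; this point is 82 mm from the pivot, 136 mm above the bench. The pivot is upright, 26 mm to the left (stand's +y) of the rod's axis. The grip has free space on both sides and at least 60 mm beneath
- sample_block: loose bare wood block, 50 mm (x) by 110 mm (y), lying flat on the stand's steel plate under the stop rod. Its thickness is somewhere between 34 and 44 mm and not known more exactly: its top must be found by touch. Origin: the centre of its underside. More than 20 N from the stop rod is too hard for it
- caliper: steel vernier caliper, 77 by 228 mm and 7 mm thick, lying to the right of the stand (its -y side). Origin: the centre of its underside
- sanding_block: black rubber sanding block, 66 by 122 by 35 mm high, lying to the left of the stand. Origin: the centre of its underside
- pencil: dark green pencil, 123 mm long, 7 mm thick, lying in front of the stand. Origin: the centre of its underside
- cream_plug: cream cup-shaped plug, 61 mm across and 28 mm high, standing to the front left of the stand. Origin: the centre of its underside
There are look-alikes about, which are no part of the job. Leave any pink or yellow look-alike of the sample_block alone.

How it is judged:
On the way, in this order (a step that is already met when the one before it is completed fails the run):
1. the cam lever has been swung open (below 0.9 rad), so that the rod is free (value of joint lever_swing below 0.9 rad), for 0.1 s.
2. with the lever still open the rod's foot has been brought down on the sample block (over 1 N) (contact force between stop_rod and sample_block above 1 N and value of joint lever_swing below 0.9 rad), for 0.2 s.
At the end, for the whole second after the job is handed in: The cam lever is shut (over 1.35 rad) and at rest, the stop rod is at rest with its foot still touching the sample block (over 0.5 N), and the block lies under the rod (its centre within 25 mm of the rod's axis) (value of joint lever_swing above 1.35 rad and contact force between stop_rod and sample_block above 0.5 N and velocity of joint lever_swing between -0.05 and 0.05 rad/s and velocity of joint rod_slide between -0.003 and 0.003 m/s and horizontal distance between sample_block and stop_stand below 0.025 m).
It fails at once if the stop rod presses on the sample block with more than 20 N (contact force between stop_rod and sample_block above 20 N).
It fails at once if the sample block is shoved more than 10 mm (distance of sample_block from where it was at the start of the episode above 0.01 m).
It fails at once if the caliper, sanding block, pencil or cream plug is moved more than 20 mm (distance of any of caliper, sanding_block, pencil, cream_plug from where it was at the start of the episode above 0.02 m).
It also fails if it takes over 72 s, if anything falls off the work surface, if the arm or the gripper's body presses on something with over 40 N, if the wrist force passes 120 N, or if a joint passes its speed limit or range.

## Working session

There is one attempt and no reset: what is moved stays moved. The work goes in short steps, Python scripts to look and compute and a tool call to move; the robot and the scene stay as the last step left them, time stands still between calls to the robot, and variables do not carry over. Pictures are saved under pics/ and viewed, about 8 in all and at most 12, crops included, and the job is handed in when it is done.

Besides the shell and the picture viewer there is one more tool, called after "Emit:" as name(argument=value, ...) on one line, values as JSON. carry_out: Moves the arm, as the interface text tells. Its arguments: {"type":"object","properties":{"moves":{"type":"array","items":{"type":"number"}},"squeeze":{"type":"number"}},"required":["moves"]}

```bash
mkdir -p pics; cat > h.py <<'E'
import numpy as np,cv2
from rig import manip
def cam(n):
    c=manip.camera_info(n); f=240/np.tan(np.radians(c['fov_y']/2))
    K=np.array([[f,0,c['cx']],[0,f,c['cy']],[0,0,1]])
    if 'rvec' in c:
        R=cv2.Rodrigues(np.array(c['rvec'],float))[0]; t=np.array(c['tvec'],float).ravel()
        return K,R,t
    s=manip.get_state(); w,x,y,z=s['ee_rot']
    from scipy.spatial.transform import Rotation as Ro
    T=np.eye(4);T[:3,:3]=Ro.from_quat([x,y,z,w]).as_matrix();T[:3,3]=s['position']
    M=np.linalg.inv(T@np.array(c['hand_eye'])); return K,M[:3,:3],M[:3,3]
def ray(C,u,v):
    K,R,t=C; return -R.T@t, R.T@np.linalg.inv(K)@np.array([u,v,1.])
def onz(C,u,v,z):
    o,d=ray(C,u,v); return o+d*(z-o[2])/d[2]
def proj(C,p):
    K,R,t=C; q=K@(R@np.asarray(p,float)+t); return q[:2]/q[2]
def save(n,name):
    C=cam(n); im=manip.get_image(n); cv2.imwrite(f'pics/{name}.png',im[:,:,::-1]); return C,im
E
python3 - <<'E'
from h import *
for n in('top','side'):
    C,im=save(n,n+'0'); print(n,C[0][0,0],-C[1].T@C[2],C[1][2])
print(manip.get_state())
E
```

```text
top 485.7019984164776 [ 4.91590789e-01 -6.02445441e-04  1.08568879e+00] [ 0.10526581 -0.03403393 -0.99386156]
side 509.9063152516296 [0.16061511 0.97615975 0.68306863] [ 0.36100139 -0.81564101 -0.45211475]
{'clock': 0.1, 'qpos': array([-1.32097346e+00,  2.76529663e-01,  1.50601137e+00,  1.14889623e-05,
        1.36072113e+00, -1.20994803e-01]), 'qd': array([-0.00015396, -0.00079416, -0.00419787, -0.00168779, -0.0002912 ,
       -0.00067443]), 'effort': array([ 1.72876600e-03, -4.17700768e+01, -2.46406049e+01,  6.06640711e-06,
        5.80024862e-03, -2.31565231e-06]), 'position': array([ 0.20823855, -0.53540589,  0.20402553]), 'ee_rot': array([-8.33385312e-04,  9.82860844e-01,  1.84347132e-01, -4.81272158e-05]), 'contact_force': array([ 0.40149455, -0.07289622, -0.75983511]), 'moment': array([-0.02181442, -0.00578153, -0.01512281]), 'width': 0.08597344997236242}
```

View pics/top0.png

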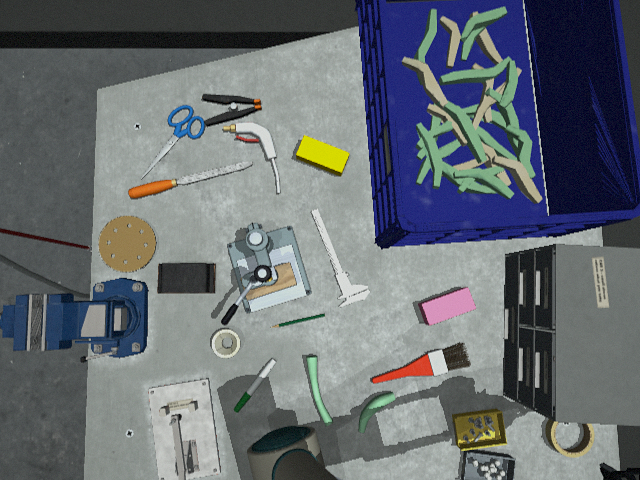

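View pics/side0.png

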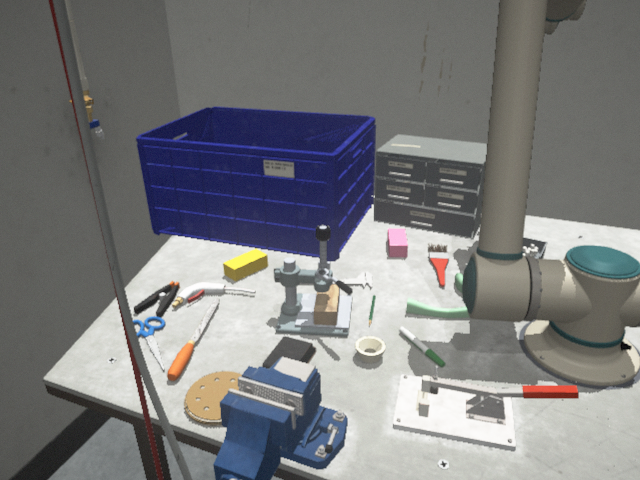

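The stand is at about (265,270) in the top view, with knob (263,273), column (257,238) and black grip (230,312). In the side view the knob is at (323,232) and the grip at (343,287). The block under the rod is bare wood; the pink (447,305) and yellow (321,155) blocks are the look-alikes.

```bash
python3 - <<'E'
from h import *
a=cv2.imread('pics/top0.png')[215:325,205:325]; b=cv2.imread('pics/side0.png')[215:345,265:385]
a=cv2.resize(a,None,fx=4,fy=4,interpolation=cv2.INTER_CUBIC)[:, :400*2]; b=cv2.resize(b,None,fx=2.6,fy=2.6,interpolation=cv2.INTER_CUBIC)
h=max(a.shape[0],b.shape[0]); o=np.zeros((h,a.shape[1]+b.shape[1],3),np.uint8); o[:a.shape[0],:a.shape[1]]=a;o[:b.shape[0],a.shape[1]:]=b
cv2.imwrite('pics/crop1.png',o); print(o.shape)
for n,(x0,y0,x1,y1) in(('top',(205,215,325,325)),('side',(265,215,385,345))):
    im=cv2.imread(f'pics/{n}0.png'); m=(im.max(2)<45).astype(np.uint8); 
    k=np.zeros_like(m);k[y0:y1,x0:x1]=1
    N,L,S,c=cv2.connectedComponentsWithStats(m*k)
    for i in range(1,N):
        if S[i,4]>15: print(n,S[i],c[i])
E
```

```text
(440, 792, 3)
top [205 263   9  29 131] [207.35877863 276.98473282]
top [254 265  17  18 107] [261.69158879 273.05607477]
top [221 304  17  21 133] [229.06015038 313.96992481]
```

View pics/crop1.png

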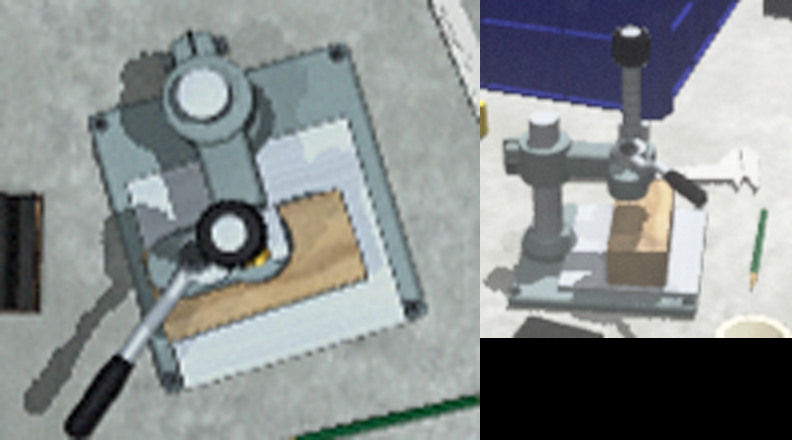

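```bash
python3 - <<'E'
from h import *
T=cam('top');S=cam('side')
P=[onz(T,u,v,.012) for u,v in((229.2,245),(290,227.5),(308.7,292.5),(248,311.2))]
P=np.array(P);print(P, [np.linalg.norm(P[i]-P[(i+1)%4]) for i in range(4)])
ex=(P[0]+P[1]-P[2]-P[3]);ex/=np.linalg.norm(ex); ey=np.array([-ex[1],ex[0],0]); yaw=np.arctan2(ex[1],ex[0])
o=P.mean(0)-.02*ex; print('origin from base',o,'yaw',yaw)
(oa,da),(ob,db)=ray(T,262.5,273.7),ray(S,323,233)
s=np.linalg.lstsq(np.c_[da,-db],ob-oa,rcond=None)[0]; print('knob',oa+s[0]*da,ob+s[1]*db)
(ga,gd)=(onz(T,229.5,314,.136),0); print('grip top',ga)
pv=o+.026*ey; print('pivot',pv, np.linalg.norm((ga-pv)[:2]), np.arctan2(*((ga-pv)[1::-1]))-yaw-np.pi/4)
# side grip
u,v=(687-480)/2.6+265,188/2.6+215; print('grip side',onz(S,u,v,.136))
for q in(0,.3,.6,.9,1.2,1.5,1.57):
    a=yaw+np.pi/4+q; print(q,pv+.082*np.array([np.cos(a),np.sin(a),0]))
E
```

```text
[[0.60152077 0.17536117 0.012     ]
 [0.63906917 0.04104659 0.012     ]
 [0.49452384 0.00111624 0.012     ]
 [0.45598191 0.1338126  0.012     ]] [np.float64(0.139464287462014), np.float64(0.1499592739968092), np.float64(0.13818033245705644), np.float64(0.1513533717127723)]
origin from base [0.52851905 0.08242584 0.012     ] yaw 0.27382477733043864
knob [0.52870975 0.08307051 0.21174665] [0.53023189 0.08363805 0.21186564]
grip top [0.45533542 0.15371777 0.136     ]
pivot [0.52148824 0.10745717 0.012     ] 0.08072321731412357 1.472114446427657
grip side [0.45546916 0.15502741 0.136     ]
0 [0.56163132 0.17895915 0.012     ]
0.3 [0.53870811 0.18762871 0.012     ]
0.6 [0.5142467  0.18913679 0.012     ]
0.9 [0.49043216 0.18334867 0.012     ]
1.2 [0.46939176 0.17078139 0.012     ]
1.5 [0.45300498 0.15255755 0.012     ]
1.57 [0.45001825 0.14765718 0.012     ]
```

Emit:
carry_out(moves=[100,1.2,3.4,1,0.11,100,1.2,3.4,1,0.11,100,1.2,3.4,1,0.11,100,1.2,3.4,1,0.11,100,1.2,3.4,1,0.11,100,1.2,3.4,1,0.11,100,1.2,3.4,1,0.11,100,1.2,3.4,1,0.11,100,1.2,3.4,1,0.11,100,1.2,3.4,1,0.11], squeeze=20)

```text
clock: 1.1
position: [0.3283, -0.1944, 0.305]
ee_rot: [-0.0, 0.74, 0.672, 0.0]
contact_force: [1.0, -0.0, 1.0]
width: 0.0855
```

Emit:
carry_out(moves=[100,1.3,3.5,0,0.11,100,1.3,3.5,0,0.11,100,1.3,3.5,0,0.11,100,1.3,3.5,0,0.11,100,1.3,3.5,0,0.11,100,1.3,3.5,0,0.11,100,1.3,3.5,0,0.11,100,1.3,3.5,0,0.11,100,1.3,3.5,0,0.11,100,0.8,3.5,0,0.11])

```text
clock: 2.1
position: [0.4538, 0.1556, 0.3043]
ee_rot: [-0.0, 0.279, 0.96, -0.0]
contact_force: [0.5, -0.4, 0.2]
width: 0.0853
```

```bash
python3 - <<'E'
from h import *
C,im=save('wrist','w1'); s=manip.get_state(); print(s['clock'],s['position'],s['ee_rot'],s['qpos'])
w,x,y,z=s['ee_rot'];print('jaw deg',np.degrees(np.arctan2(-(np.cos(2*np.arctan2(y,x))),np.sin(2*np.arctan2(y,x)))))
o=np.array([.5290,.083,0]);print('knobpx',proj(C,[.529,.083,.225]),'grip px',proj(C,[.4553,.154,.136]))
E
```

```text
2.15 [0.45470336 0.16098188 0.30398341] [-8.93389187e-04  2.76166410e-01  9.61104489e-01  3.07837023e-03] [ 0.19072904  0.09020474  1.50096105  0.0062992   1.54922865 -0.82059022]
jaw deg 57.93675751077529
knobpx [300.64515968 363.04252636] grip px [325.51188546 218.43384267]
```

View pics/w1.png

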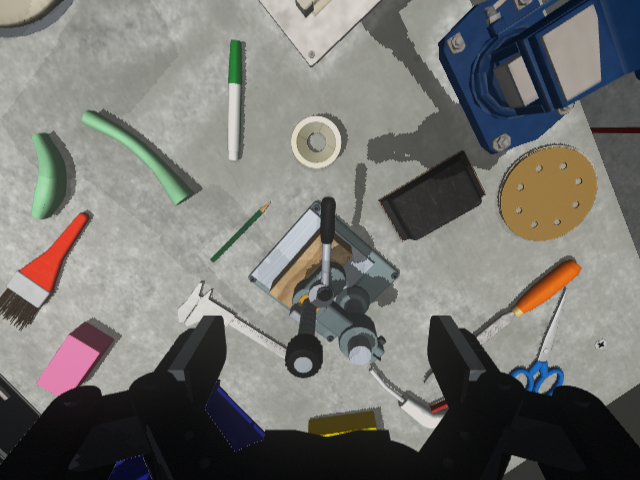

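The wrist view confirms it: black grip at (327,220), predicted (325,218); knob top at (303,365), predicted (301,363). I'll descend and cage the grip.

Emit:
carry_out(moves=[100,0,0,-2.4,0,100,0,0,-2.4,0,100,0,0,-2.4,0,100,0,0,-2.4,0,100,0,0,-2.4,0,100,0,0,-2.4,0,100,0,0,-2.4,0,100,0,0,-2.4,0,30,0,0,0,0,30,0,0,0,0])

```text
clock: 3.15
position: [0.4532, 0.1539, 0.1128]
ee_rot: [-0.0, 0.282, 0.96, -0.0]
contact_force: [-0.5, 0.0, 0.7]
width: 0.0591
```

Emit:
carry_out(moves=[30,0,0,0,0,30,0,0,0,0,30,0,0,0,0,30,0,0,0,0,30,0,0,0,0,30,0,0,0,0,30,0,0,0,0,30,0,0,0,0,30,0,0,0,0,30,0,0,0,0])

```text
clock: 4.15
position: [0.4534, 0.1541, 0.1128]
ee_rot: [-0.0, 0.282, 0.96, 0.0]
contact_force: [0.2, -0.0, 0.8]
width: 0.0255
```

Emit:
carry_out(moves=[30,0.54,0.68,0,-0.11,30,0.61,0.62,0,-0.11,30,0.66,0.55,0,-0.11,30,0.72,0.48,0,-0.11,30,0.77,0.4,0,-0.11,30,0.81,0.31,0,-0.11,30,0.84,0.22,0,-0.11,30,0.85,0.14,0,-0.11,30,0.87,0.04,0,-0.11,30,0.87,-0.05,0,-0.11])

```text
clock: 5.15
position: [0.5284, 0.1884, 0.1126]
ee_rot: [-0.001, 0.743, 0.669, -0.0]
contact_force: [-1.0, 0.5, 0.8]
width: 0.0256
```

```bash
python3 - <<'E'
from h import *
C,im=save('wrist','w2'); s=manip.get_state(); print(s['clock'],s['position'],s['contact_force'],s['qpos'])
C,i2=save('top','t2');cv2.imwrite('pics/c2.png',np.hstack([cv2.resize(im,(400,300))[:,:,::-1],cv2.resize(i2[205:325,190:350],(400,300))[:,:,::-1]]))
E
```

```text
5.2 [0.53047602 0.18825102 0.11273271] [ 1.15626709  1.76808284 -0.03885946] [2.17211209e-01 3.23610526e-01 1.67616901e+00 2.98679213e-04
 1.14048202e+00 3.24544528e-01]
```

View pics/c2.png

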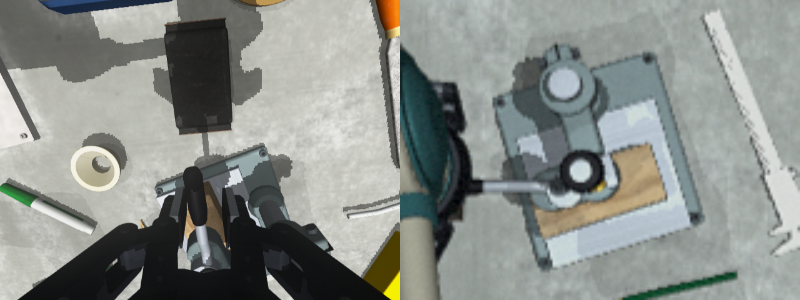

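Emit:
carry_out(moves=[50,0,0,0,0,50,0,0,0,0,50,0,0,3.5,0,50,0,0,3.5,0,50,0,0,3.5,0,0,0,0,3.5,0,0,0,-2.7,0,0,0,0,-2.6,0,0,0,0,-2.6,0,0,0,0,-2.6,0,0])

```text
clock: 6.25
position: [0.5281, 0.0821, 0.253]
ee_rot: [0.0, 0.741, 0.671, 0.0]
contact_force: [-0.2, -0.2, -0.3]
width: 0.0001
```

```bash
python3 - <<'E'
from h import *
C,im=save('side','s3'); s=manip.get_state(); print(s['clock'],s['position'],s['contact_force'],s['width'])
b=im[190:340,255:400,::-1]; cv2.imwrite('pics/c3.png',cv2.resize(b,None,fx=4,fy=4,interpolation=cv2.INTER_CUBIC))
for z in (.20,.205,.21,.215,.22,.225,.23): print(z,(proj(C,[.5295,.083,z])-[255,190])*4)
E
```

```text
6.3 [0.52816911 0.07789742 0.25294325] [-0.55338472 -3.24051542  0.07657292] 0.00031090892848725603
0.2 [274.03270341 191.85692339]
0.205 [273.91098613 183.39431218]
0.21 [273.7887572 174.8961277]
0.215 [273.66601339 166.36214518]
0.22 [273.54275144 157.79213795]
0.225 [273.41896806 149.18587743]
0.23 [273.29465994 140.54313308]
```

View pics/c3.png

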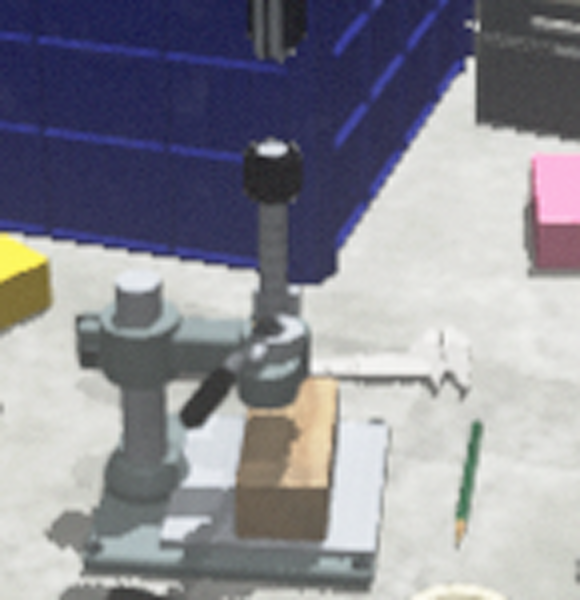

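Emit:
carry_out(moves=[0,0,0,-0.4,0,0,0,0,-0.4,0,0,0,0,-0.4,0,0,0,0,-0.4,0,0,0,0,-0.4,0,0,0,0,-0.3,0,0,0,0,-0.2,0,0,0,0,-0.2,0,0,0,0,-0.1,0,0,0,0,-0.1,0])

```text
clock: 7.3
position: [0.5289, 0.0829, 0.2238]
ee_rot: [0.0, 0.742, 0.671, 0.0]
contact_force: [-0.3, -0.7, -0.3]
width: 0.0001
```

Emit:
carry_out(moves=[0,0,0,-0.1,0,0,0,0,-0.1,0,0,0,0,-0.1,0,0,0,0,-0.1,0,0,0,0,-0.1,0,0,0,0,-0.1,0,0,0,0,-0.1,0,0,0,0,-0.1,0,0,0,0,-0.1,0,0,0,0,-0.1,0])

```text
clock: 8.3
position: [0.5288, 0.083, 0.2138]
ee_rot: [0.0, 0.742, 0.671, 0.0]
contact_force: [0.4, 0.1, 0.0]
width: 0.0002
```

```bash
python3 - <<'E'
from h import *
C,im=save('side','s4'); s=manip.get_state(); print(s['clock'],s['position'],s['contact_force'],s['width'])
b=im[190:340,255:400,::-1]; cv2.imwrite('pics/c4.png',cv2.resize(b,None,fx=4,fy=4,interpolation=cv2.INTER_CUBIC))
E
```

```text
8.35 [0.5286462  0.08292165 0.21357241] [0.01765035 0.68289507 0.26671104] -0.0002520846743565871
```

View pics/c4.png

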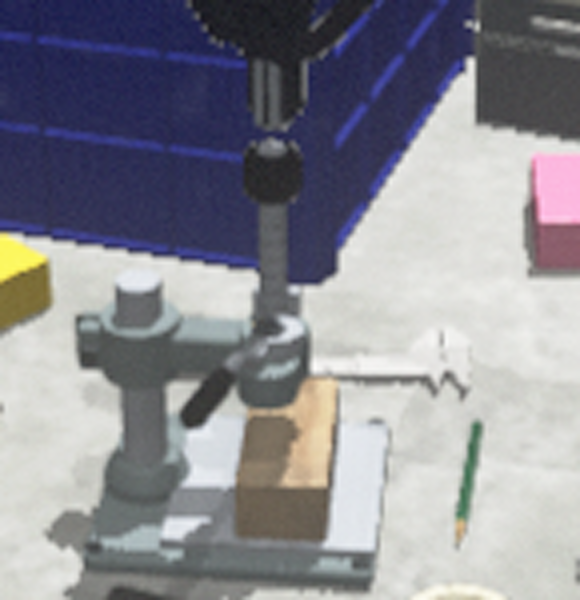

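The fingertips appear about 15 mm above the knob and the knob is unmoved, so I'll keep going down gently and watch the force.

Emit:
carry_out(moves=[0,0,0,-0.1,0,0,0,0,-0.1,0,0,0,0,-0.1,0,0,0,0,-0.1,0,0,0,0,-0.1,0,0,0,0,-0.1,0,0,0,0,-0.1,0,0,0,0,-0.1,0,0,0,0,-0.1,0,0,0,0,-0.1,0])

```text
clock: 9.35
position: [0.5288, 0.0829, 0.2037]
ee_rot: [0.0, 0.742, 0.671, 0.0]
contact_force: [-0.2, 0.4, -0.4]
width: 0.0003
```

```bash
python3 - <<'E'
from h import *
C,im=save('side','s5'); W,iw=save('wrist','w5'); s=manip.get_state(); print(s['clock'],s['position'],s['contact_force'],s['width'])
b=cv2.resize(im[190:340,275:400,::-1],None,fx=3.2,fy=3.2,interpolation=cv2.INTER_CUBIC); w=cv2.resize(iw[180:,160:480,::-1],(400,375)); o=np.zeros((480,800,3),np.uint8);o[:480,:400]=b[:480,:400];o[:375,400:]=w
print('tcp in wrist px',proj(W,s['position'])); cv2.imwrite('pics/c5.png',o)
E
```

```text
9.45 [0.52865233 0.08294006 0.20367455] [ 0.01518208 -0.16490954 -0.18931151] -0.00016421826276923624
tcp in wrist px [325.5823986  294.36307757]
```

View pics/c5.png

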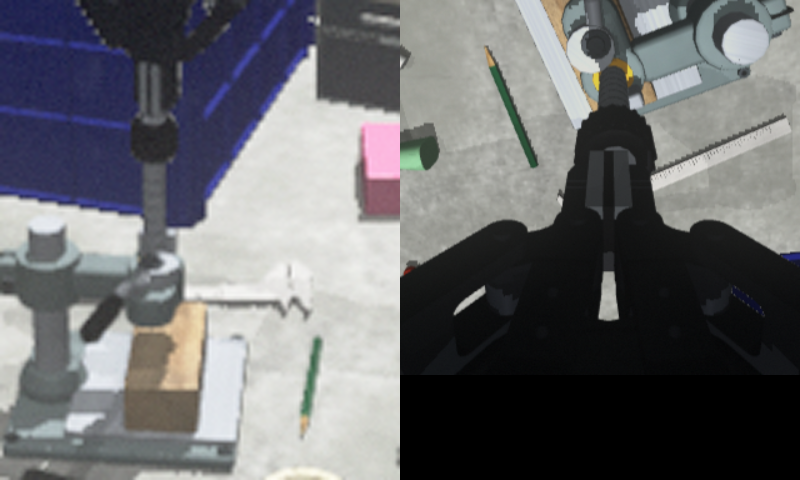

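Emit:
carry_out(moves=[0,0,0,-0.1,0,0,0,0,-0.1,0,0,0,0,-0.1,0,0,0,0,-0.1,0,0,0,0,-0.1,0,0,0,0,-0.1,0,0,0,0,-0.1,0,0,0,0,-0.1,0,0,0,0,-0.1,0,0,0,0,-0.1,0])

```text
clock: 10.45
position: [0.5288, 0.083, 0.1939]
ee_rot: [0.0, 0.742, 0.671, 0.0]
contact_force: [-0.7, -0.5, 4.2]
width: -0.0002
```

```bash
python3 - <<'E'
from h import *
f=[]
for i in range(2):
    C,im=save('side','s6'); s=manip.get_state(); f.append(s['contact_force'][2])
print(s['clock'],s['position'],f)
b=cv2.resize(im[190:340,275:400,::-1],None,fx=4,fy=4,interpolation=cv2.INTER_CUBIC); cv2.imwrite('pics/c6.png',b)
E
```

```text
10.55 [0.52879858 0.08290982 0.19372128] [np.float64(2.723558807788627), np.float64(2.223875015203373)]
```

```bash
python3 - <<'E'
from h import *
C=cam('side')
for n in('side0','s4','s5','s6'):
    g=cv2.imread(f'pics/{n}.png')[225:262,318:328].mean(2).mean(1); print(n,g.astype(int))
print([(z,round(proj(C,[.529,.083,z])[1],1)) for z in(.17,.18,.19,.2,.21)])
E
```

```text
side0 [113 172 185 145  70  52  47  45  46  45  46  46  46  48  52  61  80  89
  89  90  90  88  88  92  92  88  89  94  94  93  94  98 103 113 118 124
 132]
s4 [ 98 110  94  78  52  42  42  43  43  43  43  45  44  44  48  57  74  85
  84  85  84  82  84  88  86  83  85  88  89  87  91  93  98 107 112 118
 126]
s5 [ 82  86  90  76  49  43  42  42  41  42  44  44  44  44  49  59  76  85
  85  85  85  82  84  87  86  83  85  89  89  87  90  93  97 107 113 117
 125]
s6 [ 72  74  75  76  75  68  53  42  44  43  44  43  45  45  45  45  49  55
  73  85  84  86  85  81  82  87  86  84  86  91  92  89  95 110 117 113
 123]
[(0.17, np.float64(250.5)), (0.18, np.float64(246.4)), (0.19, np.float64(242.2)), (0.2, np.float64(238.0)), (0.21, np.float64(233.8))]
```

Emit:
carry_out(moves=[0,0,0,-0.1,0,0,0,0,-0.1,0,0,0,0,-0.1,0,0,0,0,-0.1,0,0,0,0,-0.1,0,0,0,0,-0.1,0,0,0,0,-0.1,0,0,0,0,0,0,0,0,0,0,0,0,0,0,0,0])

```text
clock: 11.55
position: [0.5287, 0.0829, 0.1866]
ee_rot: [-0.0, 0.742, 0.671, -0.0]
contact_force: [-0.5, -0.6, 1.1]
width: 0.0001
```

```bash
cat > f.py <<'E'
from h import *
f=[]
for i in range(4):
    im=manip.get_image('side'); s=manip.get_state(); f.append(round(float(s['contact_force'][2]),2))
cv2.imwrite('pics/now.png',im[:,:,::-1]); g=im[225:275,318:328].mean(2).mean(1)
k=np.where(g<58)[0].max(); print(s['clock'],s['position'],f,'knob bottom row',225+k+(58-g[k])/(g[k+1]-g[k]))
E
python3 f.py; python3 - <<'E'
from h import *
C=cam('side');b=cv2.imread('pics/s4.png')[275:345,300:370]
cv2.imwrite('pics/blk.png',cv2.resize(b,None,fx=8,fy=8,interpolation=cv2.INTER_CUBIC))
E
```

```text
11.75 [0.52876148 0.08294948 0.18660839] [0.34, 0.39, 0.46, 0.0] knob bottom row 245.05187835420395
```

View pics/blk.png

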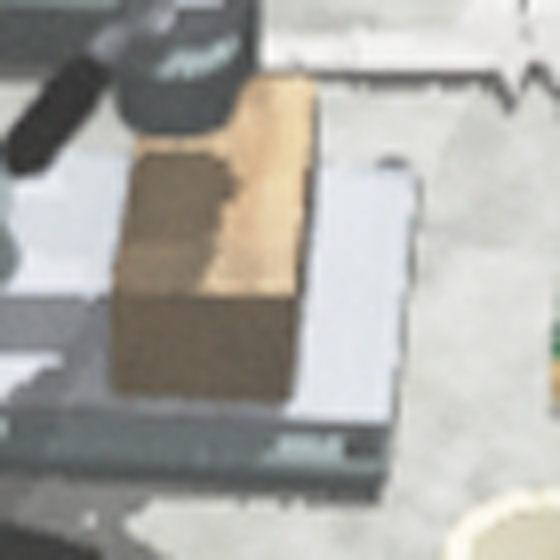

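```bash
python3 - <<'E'
from h import *
C=cam('side')
for zp in(.014,.017,.02):
  for b,t in (((300+292/8,275+400/8),(300+300/8,275+296/8)),((300+112/8,275+392/8),(300+115/8,275+295/8))):
    p=onz(C,*b,zp); zs=np.linspace(.03,.08,501); v=[proj(C,[p[0],p[1],z])[1] for z in zs]; print(zp,p,zs[np.argmin(abs(np.array(v)-t[1]))])
E
```

```text
0.014 [0.48499624 0.12352583 0.014     ] 0.048299999999999996
0.014 [0.53226276 0.13812936 0.014     ] 0.0461
0.017 [0.48354177 0.12734891 0.017     ] 0.0511
0.017 [0.53059635 0.14188696 0.017     ] 0.049
0.02 [0.48208729 0.13117199 0.02      ] 0.054
0.02 [0.52892994 0.14564456 0.02      ] 0.0518
```

Emit:
carry_out(moves=[0,0,0,-0.1,0,0,0,0,-0.1,0,0,0,0,-0.1,0,0,0,0,-0.1,0,0,0,0,-0.1,0,0,0,0,-0.1,0,0,0,0,-0.1,0,0,0,0,-0.1,0,0,0,0,0,0,0,0,0,0,0])

```text
clock: 12.75
position: [0.5288, 0.0829, 0.1786]
ee_rot: [-0.0, 0.742, 0.671, -0.0]
contact_force: [-0.0, -0.1, 1.9]
width: -0.0003
```

Emit:
carry_out(moves=[0,0,0,-0.01,0,0,0,0,-0.01,0,0,0,0,-0.01,0,0,0,0,-0.01,0,0,0,0,-0.01,0,0,0,0,-0.01,0,0,0,0,-0.01,0,0,0,0,-0.01,0,0,0,0,-0.01,0,0,0,0,-0.01,0])

```text
clock: 13.75
position: [0.5288, 0.083, 0.1778]
ee_rot: [0.0, 0.742, 0.671, 0.0]
contact_force: [-0.8, -0.1, 3.9]
width: 0.0001
```

Emit:
carry_out(moves=[0,0,0,-0.01,0,0,0,0,-0.01,0,0,0,0,-0.01,0,0,0,0,-0.01,0,0,0,0,-0.01,0,0,0,0,-0.01,0,0,0,0,-0.01,0,0,0,0,-0.01,0,0,0,0,-0.01,0,0,0,0,-0.01,0])

```text
clock: 14.75
position: [0.5288, 0.0829, 0.1768]
ee_rot: [0.0, 0.742, 0.671, 0.0]
contact_force: [-0.4, 0.4, 4.3]
width: 0.0002
```

Emit:
carry_out(moves=[0,0,0,-0.01,0,0,0,0,-0.01,0,0,0,0,-0.01,0,0,0,0,-0.01,0,0,0,0,-0.01,0,0,0,0,-0.01,0,0,0,0,-0.01,0,0,0,0,-0.01,0,0,0,0,-0.01,0,0,0,0,-0.01,0])

```text
clock: 15.75
position: [0.5288, 0.0829, 0.176]
ee_rot: [0.0, 0.742, 0.671, 0.0]
contact_force: [-0.3, 0.7, 5.0]
width: -0.0
```

Emit:
carry_out(moves=[0,0,0,-0.01,0,0,0,0,-0.01,0,0,0,0,-0.01,0,0,0,0,-0.01,0,0,0,0,-0.01,0,0,0,0,-0.01,0,0,0,0,-0.01,0,0,0,0,-0.01,0,0,0,0,-0.01,0,0,0,0,-0.01,0])

```text
clock: 16.75
position: [0.5288, 0.083, 0.1758]
ee_rot: [0.0, 0.742, 0.671, 0.0]
contact_force: [-2.6, 0.7, 9.2]
width: -0.0001
```

```bash
python3 f.py
```

```text
16.95 [0.52884409 0.08294991 0.1758437 ] [8.6, 9.14, 9.21, 9.43] knob bottom row 249.0620525059666
```

Emit:
carry_out(moves=[0,0,0,-0.01,0,0,0,0,-0.01,0,0,0,0,-0.01,0,0,0,0,0,0,0,0,0,0,0,0,0,0,0,0,0,0,0,0,0,0,0,0,0,0,0,0,0,0,0,0,0,0,0,0])

```text
clock: 17.95
position: [0.5289, 0.083, 0.1758]
ee_rot: [0.0, 0.742, 0.671, 0.0]
contact_force: [-1.3, 0.4, 10.3]
width: 0.0
```

Emit:
carry_out(moves=[0,0,0,0.1,0,0,0,0,0.1,0,0,0,0,0.3,0,0,0,0,1.5,0,0,0,0,3,0,0,0,0,3.5,0,50,0,2.7,0,0,70,0,2.6,0,0,70,0,2.6,0,0,70,0,2.6,0,0])

```text
clock: 18.95
position: [0.5287, 0.1888, 0.2592]
ee_rot: [-0.0, 0.742, 0.671, -0.0]
contact_force: [-0.8, 0.1, -0.7]
width: 0.0579
```

```bash
python3 f.py; python3 - <<'E'
from h import *
W,iw=save('wrist','w7');im=manip.get_image('side')
o=np.hstack([cv2.resize(iw,(400,300)),cv2.resize(im[225:345,270:430],(400,300),interpolation=cv2.INTER_CUBIC)]);cv2.imwrite('pics/c7.png',o[:,:,::-1]);print(manip.get_state()['position'],manip.get_state()['width'])
for q in(.3,.4,.5,.6): a=1.059+q; print(q,proj(W,[.5215+.082*np.cos(a),.1075+.082*np.sin(a),.136])*.625)
E
```

```text
19.15 [0.52859671 0.18796543 0.25898573] [0.71, -0.08, -0.22, 0.06] knob bottom row 249.1027253668763
[0.52869622 0.18712569 0.25921396] 0.0600954598445671
0.3 [211.12795999 143.00370114]
0.4 [205.10636723 142.64298817]
0.5 [199.07514941 142.8637847 ]
0.6 [193.11021636 143.6627526 ]
```

View pics/c7.png

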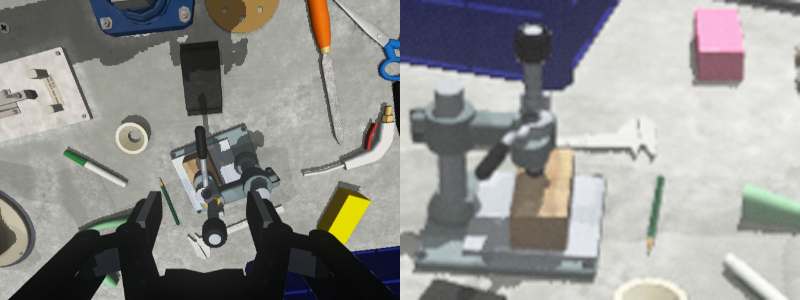

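The foot is now resting on the block in the side view, and the knob row is unchanged at 249.1 after release. The lever is at about 0.47 rad. I'll go back down over the grip, a little lower than before.

Emit:
carry_out(moves=[70,-0.5,0,-2,0,70,0,0,-2,0,70,0,0,-2,0,70,0,0,-2,0,70,0,0,-2,0,70,0,0,-2,0,70,0,0,-2,0,70,0,0,-2,0,30,0,0,0,0,30,0,0,0,0])

```text
clock: 20.25
position: [0.524, 0.1871, 0.0997]
ee_rot: [0.0, 0.742, 0.67, -0.0]
contact_force: [0.2, 0.1, 1.1]
width: 0.0317
```

Emit:
carry_out(moves=[30,0,0,0,0,30,0,0,0,0,30,0,0,0,0,30,0,0,0,0,30,0,0,0,0,30,0,0,0,0,30,0,0,0,0,30,0,0,0,0,30,0,0,0,0,30,0,0,0,0])

```text
clock: 21.25
position: [0.5238, 0.188, 0.0995]
ee_rot: [0.0, 0.742, 0.671, 0.0]
contact_force: [1.3, 0.6, 0.5]
width: 0.0255
```

Emit:
carry_out(moves=[30,-0.8,0.03,0,0.1,30,-0.8,-0.09,0,0.1,30,-0.8,-0.18,0,0.1,30,-0.77,-0.25,0,0.1,30,-0.73,-0.33,0,0.1,30,-0.71,-0.4,0,0.1,30,-0.66,-0.47,0,0.1,30,-0.61,-0.54,0,0.1,30,-0.55,-0.59,0,0.1,30,-0.49,-0.65,0,0.1])

```text
clock: 22.25
position: [0.4563, 0.1538, 0.0999]
ee_rot: [0.002, 0.327, 0.945, 0.001]
contact_force: [3.6, 1.5, -1.3]
width: 0.0254
```

Emit:
carry_out(moves=[30,-0.17,-0.3,0,0.04,30,-0.17,-0.3,0,0.04,30,-0.17,-0.3,0,0.04,30,-0.17,-0.3,0,0.04,30,0,0,0,0,30,0,0,0,0,30,0,0,0,0,30,0,0,0,0,30,0,0,0,0,30,0,0,0,0])

```text
clock: 23.25
position: [0.4478, 0.1413, 0.0996]
ee_rot: [0.0, 0.253, 0.968, 0.0]
contact_force: [1.7, 0.6, 1.8]
width: 0.0255
```

```bash
python3 f.py; python3 -c "
from h import *
s=manip.get_state();print(s['contact_force'],s['width'])"
```

```text
23.45 [0.44781855 0.14133244 0.0995525 ] [0.6, 0.08, 0.92, 1.26] knob bottom row 249.4479717813051
[1.18769187 0.75732085 1.26444183] 0.025300273909327157
```

Emit:
carry_out(moves=[70,0,0,0,0,70,0,0,0,0,70,0,0,0,0,70,0,0,2,0,70,0,0,4,0,70,0,0,4,0,70,0,0,4,0,70,-3,0,2,0,70,-4,0,0,0,70,-4,0,0,0])

```text
clock: 24.45
position: [0.3369, 0.1412, 0.26]
ee_rot: [0.0, 0.253, 0.967, 0.0]
contact_force: [-1.0, -0.2, 0.5]
width: 0.0596
```

```bash
python3 f.py; python3 - <<'E'
from h import *
T,it=save('top','t8');im=manip.get_image('side')
k=np.zeros((480,640),np.uint8);m=(it.max(2)<45).astype(np.uint8);k[295:328,212:245]=1
N,L,S,c=cv2.connectedComponentsWithStats(m*k)
for i in range(1,N):
    if S[i,4]>30:
        g=onz(T,*c[i],.136); print(S[i],c[i],g,'r',np.hypot(g[0]-.5215,g[1]-.1075),'q',np.arctan2(g[1]-.1075,g[0]-.5215)-1.059)
o=np.hstack([cv2.resize(it[215:335,195:355],(400,300),interpolation=cv2.INTER_CUBIC),cv2.resize(im[225:345,270:430],(400,300),interpolation=cv2.INTER_CUBIC)]);cv2.imwrite('pics/c8.png',o[:,:,::-1])
E
```

```text
24.65 [0.33736733 0.14120453 0.25986025] [-1.79, -0.7, -0.42, 0.32] knob bottom row 248.91843971631207
[227 306  15  22 129] [233.63565891 316.89147287] [0.44969534 0.14577778 0.136     ] r 0.08137012389242664 q 1.5928309095548652
```

View pics/c8.png

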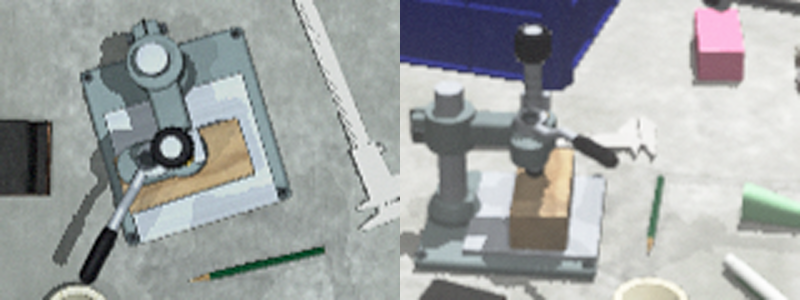

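The lever is shut at about 1.59 rad by the camera, the foot is on the block, the knob height is unchanged, and nothing has been disturbed. Handing in.

```bash
python3 -c "
from rig import manip; print(manip.sign_off())"
```

```text
the job is handed in; nothing more can be done
None
```

I swung the cam lever open to about 0.47 rad. I then pressed the stop rod down by its knob top until the foot met the sample block, and swung the lever shut. The job was handed in at about 25 s on the robot clock; sign-off reported no verdict.

**Touch:** the tool force at the end of the press was about 10.3 N. Allowing for the rod's drag and weight, I estimate 6 to 7 N on the block. That is worked out from the drag and weight given, not read at the block.

**Last checks:**
- **Lever:** the top camera put it at about 1.59 rad, so shut.
- **Rod:** the knob edge stayed at image row 249 after I released it and after clamping, varying by about half a pixel (roughly 1 mm). That is coarser than the foot's squeeze, so it doesn't prove the 0.5 N touch.
- **Foot and surroundings:** the side view shows the foot on the block. The block, pencil and caliper look unmoved. The cream plug and sanding block are only partly in the last crops, but what shows looks in place.

**Disagreement:** with the fingers shut, they met the knob at a reported tool height of about 0.199 m, where the cameras had the knob top at about 0.225 m. I never explained that gap, so I relied on the force reading and the knob's visible travel. The foot height at contact, about 0.056 m, is at the top of the 0.046 to 0.054 m estimated from the side image (good to a few mm), and inside the 0.048 to 0.064 m the sizes given allow.

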